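# Tare the dial scale

## Robot

A 7-joint arm with a two-finger parallel gripper is mounted at the origin on a cart in front of the work surface, level with it; the furniture and walls round the work are solid. World frame = base frame: x ahead of the robot, y to its left, z up, the work surface at z = 0. Lengths are in mm, angles in rad, forces in N, time in s.
With the tool pointing down it reaches from about 400 to 900 mm from the base axis. Payload 5.5 kg.
Tool frame: the origin (TCP) lies midway between the tips of the shut fingers; the grasp point (between the pads) lies robot.hold_point_z behind it (robot.hold_point_z is the distance from the TCP to the grasp point, in mm); y points along the fingers, z is the direction in which the jaws open and shut, and the axes are right-handed (so a half turn about y gives the same grasp; the last joint's range is limited). The gripper opens to 85 mm and grips with 20 to 120 N. Pads are 22 mm wide; open, the fingers measure 114 mm over their backs; the gripper's body (76 mm by 85 mm) begins 54 mm behind the grasp point. The pads swing forward as they close: fully open they stand 13 mm farther back than shut.
Start: joints at [1.608, 0.501, -0.427, 1.55, 0.221, 1.138, -0.21], TCP at [145.561, -633.492, 210.61] pointing down, gripper open.
Joint ranges: [-2.88, 2.88], [-0.31, 2.03], [-1.54, 1.56], [0.2, 2.42], [-1.41, 4.55], [0.19, 2.02], [-2.57, 2.57]. Speed limits (rad/s): [2.57, 2.57, 3.14, 3.14, 3.14, 3.14, 3.14].

## Interface

Orientations are given as a 3x3 rotation matrix whose columns are the frame's x, y, z axes.
In Python, from cell import status, optics, ticket, robot gives the robot as it stands.
- The arm moves only by the tool play_rows, never from a script. Its argument "moves" is a list of rows, each an object with "grip": the finger opening in mm, from 0 to 85.4; "translation": the shift along the world's x, y, z in mm, a list of three; "spin": the turn about the world's z in degrees. A call has 1 to 10 rows; each row shifts and turns the commanded pose from where the row before left it; what a row does not reach is not made up. A row lasts 1/10 s, in which the tool goes at most 50 mm and 8.59 degrees, less where a joint would pass 70% of its speed; a pose out of reach is approached as far as the arm can. A call with a gripper value outside its range is refused whole. The fingers move at their own pace and stop on an object; "newtons" is the grip in N (left out, the last holds). Time passes only in rows, so rows that do not move let the fingers close. It gives the time, the measured TCP pose, the force and the opening at its end, in the units of the state.
- status.observe(): the state, without advancing time (a new reading comes with each control period).
- optics.get_image(name): name is "scene" or "top"; returns (picture, depth): 420x560x3 uint8, blue, green, red; 420x560 float32, mm along the optical axis (not along the pixel's ray), 0 where there is no reading.
- optics.camera_info(name): a dict with "fx", "fy", "cx", "cy" (pixels), "position" and "orientation" of the camera in the world. Camera axes: x right, y down, z forward; pixel columns grow to the right and rows downward; lengths in mm; the calibration is good to about 2 mm. A picture is of the moment at which its call begins. camera_info takes no time and is no camera call.
- ticket.finish_job(): hands the job in, once; it reports no verdict.
The state is a dict: "time_s": time; "qpos": joint angles; "joint_velocities": joint speeds; "joint_torque": joint torques, N m; "position": TCP position; "tool_rot": TCP orientation; "force": force on the tool from outside, world axes, zero at the start; "moment": the same for the moment, N m; "opening": opening from 0.0 (shut) to 1.0 (fully open).
Only numpy, scipy, OpenCV 4.12 (cv2) and the standard library are available. Lean on these libraries where they do the work, as an engineer would, in place of code of your own. Each camera call takes 0.05 s, during which the arm holds its last target.

## Task

A round lidded pot stands on the pan of the small dial scale. Tare the scale: turn the bar knob in the middle of its dial anticlockwise until its pointer stands at zero, the one long broad mark beside the pan, and let go of it there. Leave the pot standing on the pan, and do not disturb the round countdown timer, which has the same sort of knob.

Things in the scene. Friction and masses are not known exactly. Their poses are not given: they have to be found in the camera images.
- tare_knob (a joint): Scale's tare knob, rad: 0 with its thin pointer (40 mm long) at the zero mark, the one long broad mark of the dial; grows clockwise seen from above, so turn it anticlockwise by this angle. Starts at 0.6 to 1.25; turns on past zero to -0.8 (other way to 2.4). Even friction of about 0.04 N m, no spring or click: it stays where left.
- tare_grip (a point): Grip point of the scale's black knob, on its upright axis, 92 mm above the counter; turns with it: x along the bar to the pointer, z up. The bar is 46 mm long (x), 14 wide (y), its top at 103.5 mm, on a skirt 46 mm across, top at 67.5 mm. The white dial, 96 mm across, lies on a head 110 mm square, 62 mm high. The grey scale is fixed.
- pot_center (a point): Centre (half-way up) of the round lidded pot that stands loose on the scale's pan: 59 mm across, 42 mm tall, top about 72 mm above the counter. The round metal pan, 88 mm across, top at 30 mm, lies 102 mm from the knob's axis, on the zero mark's side, away from the robot.
- timer_tip (a point): Pointer tip of the countdown timer, to be left alone: a fixed round grey case 86 mm across, 34 mm high, with a white dial and the same black bar knob (top at 76 mm) but no pan. The tip lies 30 mm from its axis, 38 mm above the counter; x points outward from the axis. Its knob turns freely.
There are look-alikes about, which are no part of the job. There is more than one size of the part that bears pot_center; the job needs the smaller.

How it is judged (in metres and radians):
At the end, for the whole second after the job is handed in: The tare knob's pointer rests within 0.18 rad (10 degrees) of the zero mark, the pot stands upright on the pan within 15 mm of where it was, and the timer's pointer tip is within 8 mm of where it was (value of joint tare_knob between -0.18 and 0.18 rad and velocity of joint tare_knob between -0.05 and 0.05 rad/s and distance of pot_center from where it was at the start of the episode below 0.015 m and angle between pot_center's own z axis and vertical below 0.2 rad and distance of timer_tip from where it was at the start of the episode below 0.008 m); the robot touches nothing.
It fails at once if the pot is knocked more than 15 mm from its place (distance of pot_center from where it was at the start of the episode above 0.015 m).
It fails at once if the timer's knob is turned (its pointer tip moves more than 8 mm) (distance of timer_tip from where it was at the start of the episode above 0.008 m).
It also fails if it takes over 40 s, if anything falls off the work surface, if the arm or the gripper's body presses on something with over 40 N, if the wrist force passes 120 N, or if a joint passes its speed limit or range.

## Working session

There is one attempt and no reset: what is moved stays moved. The work goes in short steps, Python scripts to look and compute and a tool call to move; the robot and the scene stay as the last step left them, time stands still between calls to the robot, and variables do not carry over. Pictures are saved under pics/ and viewed, and the job is handed in when it is done.

Besides the shell and the picture viewer there is one more tool, called after "Call:" by a JSON object that holds its "method" and its "body", one argument or row to a line. play_rows: Moves the arm, as the interface text tells. Its arguments: {"type":"object","properties":{"moves":{"type":"array","items":{"type":"object","properties":{"grip":{"type":"number"},"translation":{"type":"array","items":{"type":"number"}},"spin":{"type":"number"}}}},"newtons":{"type":"number"}},"required":["moves"]}

```bash
mkdir -p pics; ls
python3 - <<'E'
from cell import status, optics, ticket, robot
import cv2,numpy as np
s=status.observe(); print(s); print([ (a,getattr(robot,a)) for a in dir(robot) if a[0]!='_'])
for n in("scene","top"):
    p,d=optics.get_image(n); cv2.imwrite(f"pics/{n}0.png",p); np.savez(f"pics/{n}0.npz",p=p,d=d); print(n,optics.camera_info(n))
E
```

```text
pics
{'time_s': 0.0, 'qpos': array([ 1.60818212,  0.50188056, -0.4267467 ,  1.55145232,  0.22080215,
        1.13831665, -0.2103261 ]), 'joint_velocities': array([-0.00093392,  0.00025787, -0.00140276,  0.00130014,  0.00027855,
        0.00113228,  0.00041198]), 'joint_torque': array([ 3.06407646e-04, -5.69522202e+01, -5.81579134e+00, -2.80939758e+01,
        1.07799770e-02,  1.19777911e-02,  2.39549991e-05]), 'position': array([ 145.29762285, -632.7867011 ,  209.53399395]), 'tool_rot': array([[-9.74614134e-01, -4.01296018e-04,  2.23890888e-01],
       [-2.23891242e-01,  1.96242676e-03, -9.74612159e-01],
       [-4.82614900e-05, -9.99997994e-01, -2.00245552e-03]]), 'force': array([-1.16831102,  1.20581092, -0.22909401]), 'moment': array([-0.00953916, -0.00373582, -0.0346354 ]), 'opening': 1.004294679402356}
[('Unreachable', <class 'cell.Unreachable'>), ('hold_point_z', 18.700000000000003)]
scene {'fx': 413.19724838199056, 'fy': 413.19724838199056, 'cx': 278.7157094682252, 'cy': 206.33886247247966, 'position': array([148.58014202, 231.23618945, 726.6532512 ]), 'orientation': array([[-0.75324014, -0.49715976,  0.43065237],
       [-0.65769664,  0.56130817, -0.50236268],
       [ 0.00802582, -0.66163835, -0.74978015]])}
top {'fx': 408.4589887226327, 'fy': 408.4589887226327, 'cx': 275.3170423166905, 'cy': 205.53491918258214, 'position': array([ 358.53163589, -212.20821028, 1013.19306175]), 'orientation': array([[ 0.01720689, -0.98722712,  0.15838729],
       [-0.99984361, -0.01763667, -0.0013082 ],
       [ 0.00408491, -0.15834001, -0.9873762 ]])}
```

View pics/scene0.png

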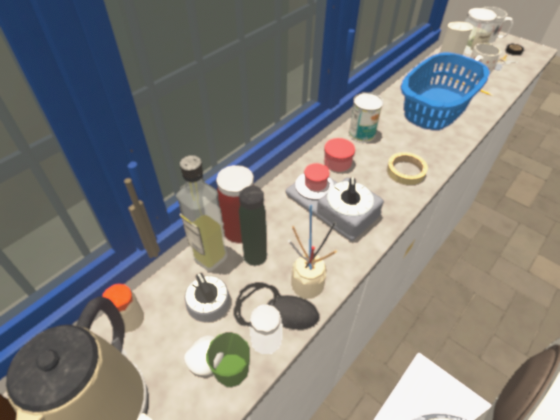

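View pics/top0.png

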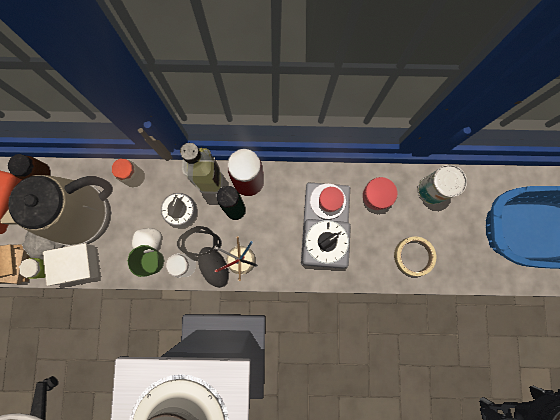

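The tare knob could be confused with two items in the top view: the scale's knob at (327,242), which has a pan and pot, and the timer's knob at (178,209), a round case with no pan. The pot could be the red pot on the pan at (331,199) or the larger red pot at (380,193). I choose the scale's knob and the pot on its pan, and will check them in a close crop and measure.

```bash
cat > h.py <<'E'
import numpy as np
from cell import optics
def ray(n,u,v,z):
    c=optics.camera_info(n);R=np.array(c["orientation"]);d=R@np.array([(u-c["cx"])/c["fx"],(v-c["cy"])/c["fy"],1]);p=np.array(c["position"])
    return p+d*(z-p[2])/d[2]
def proj(n,P):
    c=optics.camera_info(n);q=np.array(c["orientation"]).T@(np.array(P)-c["position"]);return c["cx"]+c["fx"]*q[0]/q[2],c["cy"]+c["fy"]*q[1]/q[2]
E
python3 - <<'E'
import cv2,numpy as np
from h import *
p=cv2.imread("pics/top0.png")
cv2.imwrite("pics/crop_top.png",cv2.resize(p[170:280,290:410],None,fx=5,fy=5,interpolation=cv2.INTER_CUBIC))
s=cv2.imread("pics/scene0.png")
cv2.imwrite("pics/crop_scene.png",cv2.resize(s[130:240,280:400],None,fx=5,fy=5,interpolation=cv2.INTER_CUBIC))
for n,im,box in(("top",p,(215,270,300,352)),("scene",s,(175,225,320,385))):
    a,b,c,d=box; sub=im[a:b,c:d]; hsv=cv2.cvtColor(sub,cv2.COLOR_BGR2HSV)
    m=((hsv[...,2]>150)&(hsv[...,1]<60)).astype(np.uint8)
    cs,_=cv2.findContours(m,cv2.RETR_EXTERNAL,cv2.CHAIN_APPROX_NONE)
    k=max(cs,key=cv2.contourArea); e=cv2.fitEllipse(cv2.convexHull(k)); u,v=e[0][0]+c,e[0][1]+a
    print(n,"dial",u,v,e[1],ray(n,u,v,62))
print("pot lid top",ray("top",331,198,72),"timer",ray("top",178,209,34))
E
```

```text
top dial 325.8814811706543 235.9408664703369 (47.93688201904297, 71.49535369873047) [ 441.42293968 -332.59579578   62.        ]
scene dial 363.93479919433594 197.49274826049805 (54.46986389160156, 91.03689575195312) [ 407.52420416 -357.40808051   62.        ]
pot lid top [ 529.70925777 -343.53542601   72.        ] timer [502.89637848  22.0390743   34.        ]
```

View pics/crop_top.png

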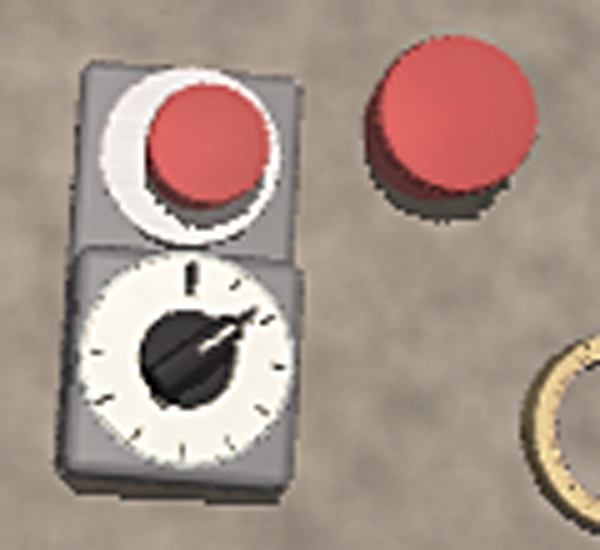

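View pics/crop_scene.png

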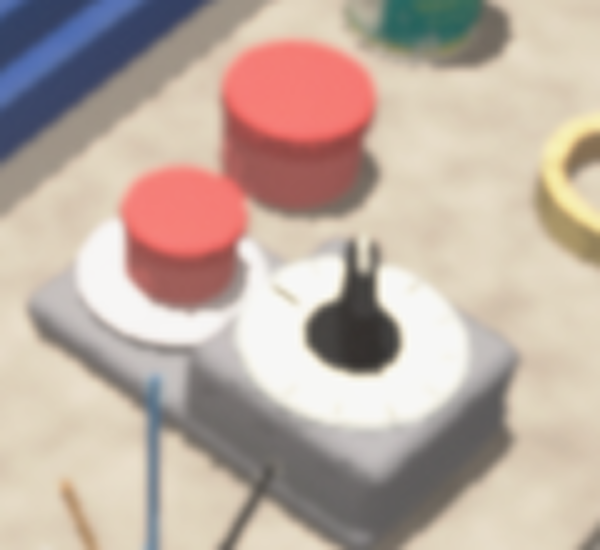

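The crops show the scale with the pan and the small pot; the knob is at about top px (327,242). The zero mark is towards the pan at (328,225.6), and the white-tipped pointer is at (340,232), about 50° clockwise of zero.

Run:
```python
import cv2,numpy as np
from h import *
def T(n,x,y,z): 
    o=(290,170) if n=="top" else (280,130)
    return ray(n,o[0]+(x+.5)/5-.5,o[1]+(y+.5)/5-.5,z)
c=T("top",187,358,62);print("dial c top",c); print("dial c scene",T("scene",354,341,62))
L=T("top",78,358,62);R=T("top",297,358,62);print("dia",np.linalg.norm(L-R), np.linalg.norm(T("top",187,248,62)-T("top",187,468,62)))
z=T("top",191,278,62);zs=T("scene",288,295,62); print("zero",z,zs)
t=T("top",254,310,67);print("tip",t,np.linalg.norm((t-c)[:2]))
pan=T("top",191,156,30);print("pan",pan,"dist",np.linalg.norm((pan-c)[:2]))
pot=T("top",209,145,72);print("pot",pot, "scene",T("scene",184,210,72))
ang=lambda a:np.arctan2(a[1],a[0])
cm=c
print("zero ang",ang(z-cm),"pan ang",ang(pan-cm),"pot",ang(pot-cm),"tip",ang(t-cm),"knob",ang(pan-cm)-ang(t-cm))
# sanity bar
for r in(-23,23):
  a=ang(t-cm); P=[cm[0]+r*np.cos(a),cm[1]+r*np.sin(a),103.5]; u,v=proj("top",P); print("bar end crop",(u-290)*5,(v-170)*5); u,v=proj("scene",P); print("  scene",(u-280)*5,(v-130)*5)
d=np.load("pics/top0.npz")["d"]; print(d[238:246:2,322:342:2])
```

```text
dial c top [ 429.2173538  -335.17026923   62.        ]
dial c scene [ 429.24423178 -336.93638359   62.        ]
dia 101.98252066670007 102.29904877192045
zero [ 466.67925137 -337.15041714   62.        ] [ 467.30600147 -340.49939964   62.        ]
tip [ 451.67769361 -365.73842563   67.        ] 37.93255922923786
pan [ 530.25556383 -341.54224313   30.        ] dist 101.23893488881733
pot [ 528.29870506 -344.46611958   72.        ] scene [ 529.75998763 -344.22174944   72.        ]
zero ang -0.05280850645009643 pan ang -0.0629815836249759 pot -0.09354655076322413 tip -0.9371186519298667 knob 0.8741370683048908
bar end crop 155.43457910956732 379.21641718074295
  scene 365.123290925074 314.2929204272579
bar end crop 238.41098339403715 319.48510924097764
  scene 361.41341850643187 236.6654398516046
[[945.5498  949.5545  946.4531  914.6619  908.8256  911.64014 914.75604
  913.4687  954.66437 953.20135]
 [949.4579  913.0985  910.62244 911.0141  911.3388  906.9071  912.14624
  948.0987  952.24634 951.402  ]
 [911.3294  910.48584 910.33466 907.656   912.7646  943.3983  945.54095
  944.6887  952.1386  949.24805]
 [907.8407  906.3221  910.91534 910.7412  944.9445  946.3864  945.1205
  946.77026 951.7327  948.7118 ]]
```

Call:
{"method": "play_rows", "body": {
  "moves": [
    {"grip":85,"translation":[28,29,0],"spin":-6.6},
    {"grip":85,"translation":[28,29,0],"spin":-6.6},
    {"grip":85,"translation":[28,29,0],"spin":-6.6},
    {"grip":85,"translation":[28,29,0],"spin":-6.6},
    {"grip":60,"translation":[28,30,0],"spin":-6.6},
    {"grip":60,"translation":[28,30,0],"spin":-6.6},
    {"grip":60,"translation":[28,30,0],"spin":-6.6},
    {"grip":60,"translation":[28,30,0],"spin":-6.6},
    {"grip":60,"translation":[28,30,0],"spin":-6.6},
    {"grip":60,"translation":[28,30,0],"spin":-6.6}
  ],
  "newtons": 40
}}

```text
time_s: 1.1
position: [426.2, -336.0, 210.3]
tool_rot: [[-0.597, -0.001, -0.802], [0.802, 0.0, -0.597], [0.001, -1.0, 0.0]]
force: [0.3, -0.3, 0.9]
opening: 0.703
```

Call:
{"method": "play_rows", "body": {
  "moves": [
    {"grip":60,"translation":[3,0,-30],"spin":0},
    {"grip":60,"translation":[0,0,-35],"spin":0},
    {"grip":60,"translation":[0,0,-25],"spin":0},
    {"grip":60,"translation":[0,0,0],"spin":0}
  ]
}}

```text
time_s: 1.5
position: [425.7, -335.2, 116.8]
tool_rot: [[-0.601, -0.006, -0.799], [0.799, 0.005, -0.601], [0.008, -1.0, 0.002]]
force: [0.1, -0.4, -0.8]
opening: 0.702
```

Run:
```python
import cv2,numpy as np
from h import *
a=[cv2.resize(optics.get_image("top")[0][150:290,260:400],(400,400)),cv2.resize(optics.get_image("scene")[0][110:250,280:420],(400,400))]
cv2.imwrite("pics/pre.png",np.hstack(a))
```

```text
(no output)
```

View pics/pre.png

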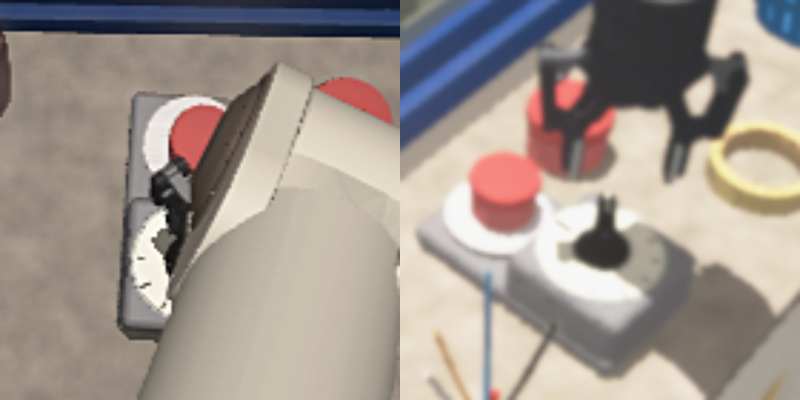

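Run:
```python
from h import *
from cell import status
s=status.observe();print(s["position"],s["joint_velocities"].round(3))
f=lambda P:((proj("scene",P)[0]-280)*400/140+400,(proj("scene",P)[1]-110)*400/140)
p=s["position"];z=s["tool_rot"][:,2]
for k in(-30,0,30):print(f(p+k*z+[0,0,5]))
print(f([429.3,-336,103.5]))
```

```text
[ 428.41366005 -337.25334746  120.56935803] [ 0.006 -0.031 -0.008 -0.027 -0.002 -0.002  0.001]
(np.float64(572.9488279552608), np.float64(189.51355640920676))
(np.float64(614.4363943872164), np.float64(191.86340711195433))
(np.float64(656.047086322993), np.float64(194.22023162822143))
(np.float64(608.1077502367262), np.float64(213.52014039234632))
```

Call:
{"method": "play_rows", "body": {
  "moves": [
    {"grip":60,"translation":[1,1,-15],"spin":0},
    {"grip":60,"translation":[0,0,-15],"spin":0},
    {"grip":60,"translation":[0,0,-11],"spin":0},
    {"grip":60,"translation":[0,0,-5],"spin":0},
    {"grip":60,"translation":[0,0,0],"spin":0},
    {"grip":60,"translation":[0,0,0],"spin":0}
  ]
}}

```text
time_s: 2.2
position: [429.7, -336.5, 74.6]
tool_rot: [[-0.601, 0.0, -0.799], [0.799, 0.0, -0.601], [-0.0, -1.0, -0.0]]
force: [0.6, -0.1, -0.2]
opening: 0.7
```

Run:
```python
import cv2,numpy as np
from h import *
cv2.imwrite("pics/low.png",cv2.resize(optics.get_image("scene")[0][130:230,300:400],(600,600),interpolation=cv2.INTER_CUBIC))
```

```text
(no output)
```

View pics/low.png

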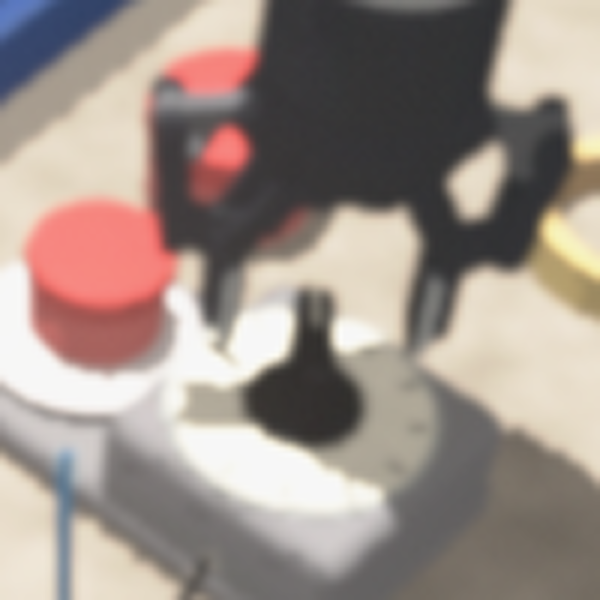

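The fingers, at (225,320) and (425,320), straddle the bar at (315,320) and are clear of the pot. Closing.

Call:
{"method": "play_rows", "body": {
  "moves": [
    {"grip":30,"translation":[0,0,0],"spin":0},
    {"grip":20,"translation":[0,0,0],"spin":0},
    {"grip":10,"translation":[0,0,0],"spin":0},
    {"grip":8,"translation":[0,0,0],"spin":0},
    {"grip":8,"translation":[0,0,0],"spin":0},
    {"grip":8,"translation":[0,0,0],"spin":0}
  ],
  "newtons": 30
}}

```text
time_s: 2.85
position: [430.2, -336.3, 75.1]
tool_rot: [[-0.601, 0.001, -0.799], [0.799, -0.0, -0.601], [-0.001, -1.0, -0.001]]
force: [0.8, 2.8, 6.2]
opening: 0.155
```

Call:
{"method": "play_rows", "body": {
  "moves": [
    {"grip":8,"translation":[0,0,0],"spin":5},
    {"grip":8,"translation":[0,0,0],"spin":5},
    {"grip":8,"translation":[0,0,0],"spin":5},
    {"grip":8,"translation":[0,0,0],"spin":5},
    {"grip":8,"translation":[0,0,0],"spin":5}
  ]
}}

```text
time_s: 3.35
position: [430.3, -336.3, 75.1]
tool_rot: [[-0.884, 0.001, -0.467], [0.467, -0.0, -0.884], [-0.001, -1.0, -0.0]]
force: [0.5, 2.2, 4.6]
opening: 0.152
```

Call:
{"method": "play_rows", "body": {
  "moves": [
    {"grip":8,"translation":[0,0,0],"spin":5},
    {"grip":8,"translation":[0,0,0],"spin":5},
    {"grip":8,"translation":[0,0,0],"spin":5},
    {"grip":8,"translation":[0,0,0],"spin":5},
    {"grip":8,"translation":[0,0,0],"spin":5},
    {"grip":8,"translation":[0,0,0],"spin":0},
    {"grip":8,"translation":[0,0,0],"spin":0}
  ]
}}

```text
time_s: 4.05
position: [430.3, -336.2, 75.1]
tool_rot: [[-0.999, 0.001, -0.053], [0.053, -0.0, -0.999], [-0.001, -1.0, -0.0]]
force: [1.6, 1.6, 5.5]
opening: 0.152
```

Run:
```python
import cv2,numpy as np
from h import *
cv2.imwrite("pics/turned.png",cv2.resize(optics.get_image("scene")[0][130:230,300:400],(600,600),interpolation=cv2.INTER_CUBIC))
```

```text
(no output)
```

View pics/turned.png

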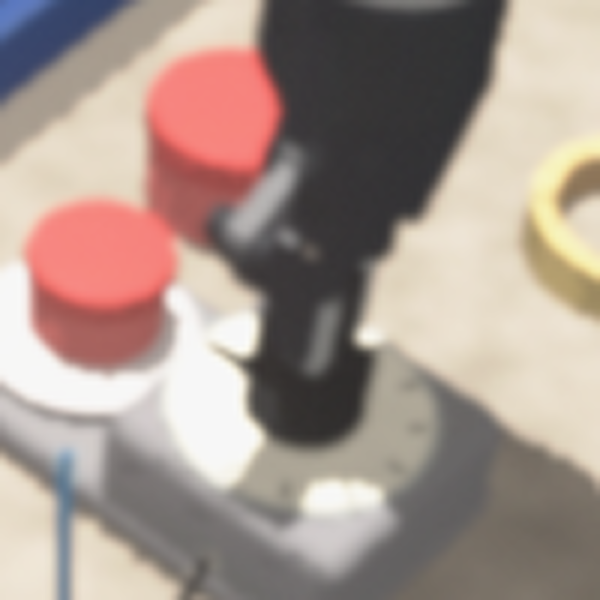

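The pointer now runs to the zero mark at about (225,350), and the pot is unmoved. Release, rise and back off for a clear look.

Call:
{"method": "play_rows", "body": {
  "moves": [
    {"grip":20,"translation":[0,0,0],"spin":0},
    {"grip":35,"translation":[0,0,0],"spin":0},
    {"grip":45,"translation":[0,0,0],"spin":0},
    {"grip":45,"translation":[0,0,0],"spin":0},
    {"grip":45,"translation":[0,0,10],"spin":0},
    {"grip":45,"translation":[0,0,20],"spin":0},
    {"grip":45,"translation":[0,0,35],"spin":0},
    {"grip":45,"translation":[0,0,35],"spin":0},
    {"grip":45,"translation":[0,0,35],"spin":0}
  ]
}}

```text
time_s: 5.0
position: [429.5, -336.2, 211.6]
tool_rot: [[-0.999, 0.0, -0.053], [0.053, 0.0, -0.999], [-0.0, -1.0, -0.0]]
force: [1.1, -0.6, -0.3]
opening: 0.53
```

Call:
{"method": "play_rows", "body": {
  "moves": [
    {"grip":45,"translation":[-28,-30,0],"spin":2},
    {"grip":45,"translation":[-28,-30,0],"spin":2},
    {"grip":45,"translation":[-28,-30,0],"spin":2},
    {"grip":45,"translation":[-28,-30,0],"spin":2},
    {"grip":45,"translation":[-28,-30,0],"spin":2},
    {"grip":45,"translation":[-28,-30,0],"spin":2},
    {"grip":45,"translation":[-28,-30,0],"spin":2},
    {"grip":45,"translation":[-28,-30,0],"spin":2},
    {"grip":45,"translation":[0,0,0],"spin":0},
    {"grip":45,"translation":[0,0,0],"spin":0}
  ]
}}

```text
time_s: 6.0
position: [204.4, -577.1, 209.8]
tool_rot: [[-0.975, 0.0, 0.221], [-0.221, 0.0, -0.975], [-0.0, -1.0, -0.0]]
force: [0.9, -0.8, -1.5]
opening: 0.531
```

Run:
```python
import cv2,numpy as np
from h import *
p=optics.get_image("top")[0]; cv2.imwrite("pics/end.png",cv2.resize(p[170:280,290:410],None,fx=5,fy=5,interpolation=cv2.INTER_CUBIC))
q=cv2.imread("pics/top0.png")
print("timer diff",cv2.absdiff(p,q)[185:235,155:203].max())
for im in(q,p):
    s=im[180:222,305:360]; m=((s[...,2]>120)&(s[...,1]<110)).astype(np.uint8);M=cv2.moments(m,True);print("pot",305+M["m10"]/M["m00"],180+M["m01"]/M["m00"])
```

```text
timer diff 3
pot 331.13392857142856 198.38839285714286
pot 331.13392857142856 198.38839285714286
```

View pics/end.png

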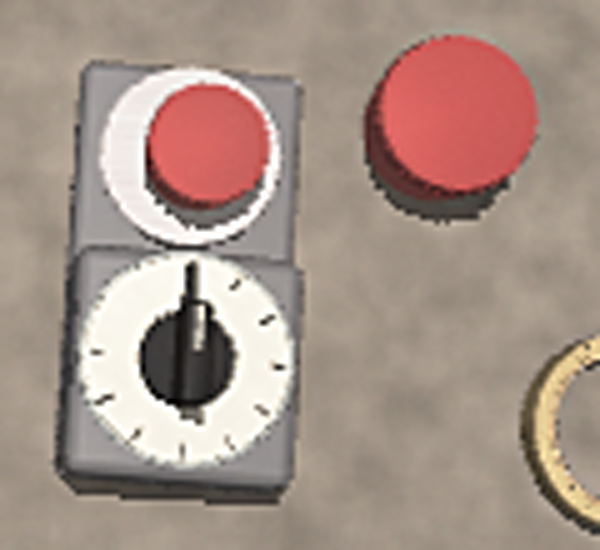

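The pointer lies on the zero mark at crop (191,280). The pot and timer haven't moved, and the gripper is clear.

```bash
python3 -c "
from cell import ticket;print(ticket.finish_job())"
```

```text
the job is handed in; nothing more can be done
None
```

The scale is tared and the job is handed in, at about 6 s of the 40 s allowed; no verdict is reported. I gripped the scale's bar knob, turned it 50° anticlockwise, let go, then rose and backed the arm away to free space.

**Last checks (top view):**
- **Pointer:** it lies on the broad zero mark. The tool's heading at release was within about 0.01 rad of the zero direction I measured.
- **Pot:** its centre is on the same pixel as at the start, (331.1, 198.4).
- **Timer:** its part of the image is unchanged from the start (largest difference 3 grey levels).

**One disagreement:** the dial measured about 102 mm across instead of the given 96, which I put down to blurred edges. Its centre agreed within 2 mm between the two cameras. No check failed.

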